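# Bolt the seed inspection tray shut against its spring catch

## Robot

A 7-joint arm with a two-finger parallel gripper is mounted at the origin on the work surface. World frame = base frame: x ahead of the robot, y to its left, z up, the work surface at z = 0. Lengths are in m, angles in rad, forces in N, time in s.
With the tool pointing down it reaches from about 0.425 to 0.95 m from the base axis. Payload 4.7 kg.
Tool frame: the origin (TCP) lies on the centre line of the jaws, within the pads' length; the fingertips stand robot.nose_length ahead of it and the grasp point (between the pads) lies 8 mm behind it (robot.nose_length is the distance from the TCP to the fingertips, in m); z points along the fingers, x is the direction in which the jaws open and shut, and the axes are right-handed (so a half turn about z gives the same grasp; the last joint's range is limited). The gripper opens to 85 mm and grips with 20 to 120 N. Pads are 22 mm wide; open, the fingers measure 114 mm over their backs; the gripper's body (76 mm by 85 mm) begins 54 mm behind the grasp point. The pads swing forward as they close: fully open they stand 13 mm farther back than shut.
Start: joints at [-1.229, 0.469, -0.049, 1.532, 0.024, 1.141, -0.082], TCP at [0.245, 0.629, 0.214] pointing down, gripper open.
Joint ranges: [-2.59, 2.59], [-0.33, 1.99], [-1.39, 1.29], [0.1, 2.45], [-1.04, 4.18], [0.21, 1.99], [-2.66, 2.66]. Speed limits (rad/s): [2.57, 2.57, 3.14, 3.14, 3.14, 3.14, 3.14].

## Interface

Orientations are given as [roll, pitch, yaw] about the fixed x, y, z axes, in that order (R = Rz(yaw) Ry(pitch) Rx(roll)).
In Python, from plant import robot gives the robot as it stands. Calls block until the motion is done:
- robot.goto(position, orientation): joint-space move of the TCP to a pose.
- robot.move_straight(position, vel=0.15, attitude=None, contact_N=None): straight line of the TCP; attitude=None keeps the orientation; vel is the mean speed in m/s. With contact_N (N) it stops when the force on the tool has changed by that much, and returns True; else False.
- robot.move_joints(angles): joint-space move.
- robot.grip(opening, strength=None): opening from 0.0 (shut) to 1.0 (fully open); strength is the grip in N (None keeps the last); returns when the fingers have stopped.
- robot.sleep(seconds).
- robot.inverse_kinematics(position, orientation): joint angles nearest the present ones, or None.
- robot.sense(): the state.
- robot.grab_frame(name): name is "scene" or "top"; returns a dict with "image" (384x512x3 uint8, red, green, blue), "range_z" (384x512 float32, m along the optical axis (not along the pixel's ray), 0 where there is no reading), "fx", "fy", "cx", "cy" (pixels), "R" (3x3) and "t" (3): a world point X has camera coordinates R X + t. Camera axes: x right, y down, z forward; pixel columns grow to the right and rows downward; lengths in m; the calibration is good to about 2 mm. A picture is of the moment at which its call begins.
A pose or a line that the arm cannot do raises robot.IKError and nothing moves.
- robot.close_job(): hands the job in, once; it reports no verdict.
The state is a dict: "t": time; "joint_pos": joint angles; "joint_velocities": joint speeds; "effort": joint torques, N m; "tcp_pos": TCP position; "tcp_rot": TCP orientation; "wrist_force": force on the tool from outside, world axes, zero at the start; "torque": the same for the moment, N m; "opening": opening from 0.0 (shut) to 1.0 (fully open).
Only numpy, scipy, OpenCV 4.12 (cv2) and the standard library are available. Lean on these libraries where they do the work, as an engineer would, in place of code of your own. Each camera call takes 0.05 s, during which the arm holds its last target.

## Task

Lock the cover of the seed inspection tray: press the yellow spring catch bar down with one fingertip and keep it down all the way while your other fingertip pushes the red lug until the bolt is fully home through the keeper on the tray, then let go of both so that the catch springs back up and locks the bolt. Only push and press: pick nothing up, and leave the dish, jar, tools and other loose things where they are.

Things in the scene. Friction and masses are not known exactly. Their poses are not given: they have to be found in the camera images.
- tray_lock: Aluminium base plate 160 x 360 x 12 mm, fixed to the bench, with bolt, catch bar and blue seed tray. Origin on the bench midway between catch bar and bolt, z up. +y is the way the bolt slides home (to the tray); +x points from the catch bar (centre line x = -30 mm) to the bolt (x = +30 mm). The plate covers x -80..80, y -105..255 mm; the tray (y 120..250 mm) is 40 mm high.
- lug (a point): Centre of the rear (-y) face, the push face, of the red upright lug on the bolt; push it along the tray_lock's +y. Lug: 26 mm wide along x, 12 mm thick along y, 41 to 74 mm above the bench; this point is 57.5 mm up. Around and behind it the bolt and its guide are only 41 mm high. This point is at y = -31 mm in the tray_lock frame at bolt 0, y = +19 mm fully home. Axes as the tray_lock's.
- bolt (a joint): Travel of the bolt, m: 0 drawn back, 0.050 fully home on its stop; starts in 0 to 0.010. About 2 N of friction; stays where left. With the catch up it has play only up to 0.011; with the catch down it slides freely. If the catch comes up on the way, its dog snaps into a notch and stops the bolt; from 0.046 on the catch can come up and lock it home.
- catch_top (a point): Centre of the top face of the yellow catch bar, a bar 110 mm long (along the tray_lock's y, from y = -70 to +40 mm) and 26 mm wide, top 60 mm above the bench when up. A fingertip can slide along it while holding it down. Axes as the tray_lock's.
- catch (a joint): How far the catch bar is pressed straight down, in m: 0 up (locking), 0.012 against its bottom stop. The bolt is free from about 0.005 on; 0.008 is comfortable. The spring takes about 3 N to start and 9 N at the bottom stop, and lifts the bar again when let go.
- keeper (a point): Top centre of the dark keeper arch on the tray (36 mm wide along x, 12 mm along y, 49 mm above the bench) through which the bolt goes home, at x = 30, y = 106 mm in the tray_lock frame. Two like staples, 47 mm high, bridge the bolt at y = 48 to 74 mm.
- petri_dish: Bystander: pale closed dish, 60 mm across, 14 mm high, standing on the clear tray cover (40 mm above the bench). Origin under its centre.
- jar: Bystander: amber jar with white cap, 52 mm across, 75 mm high, on the bench beyond the bolt. Origin under its centre.
- tweezers: Bystander: steel tweezers, 123 mm long, 24 mm wide, 8 mm high, lying along their x axis on the bench before the catch bar. Origin under their middle.
- brush: Bystander: small brush, 160 mm long, lying along its x axis on the bench beyond the tray. Origin under it.
- cup: Bystander: aluminium cup, 76 mm across, 75 mm high. Origin under its centre.
- sample_box: Bystander: open wooden sample box with four compartments, 100 x 75 x 32 mm. Origin under its centre.
- counter_block: Bystander: green plastic hand counter, 70 x 50 x 30 mm. Origin under its centre.

How it is judged:
By the outcome, as a careful person would: the job done as asked, in the order asked, and still so for the second after the job is handed in, with the robot touching nothing.
It also fails if it takes over 29 s, if anything falls off the work surface, if the arm or the gripper's body presses on something with over 40 N, if the wrist force passes 120 N, or if a joint passes its speed limit or range.

## Working session

There is one attempt and no reset: what is moved stays moved. The work goes in short steps, each a Python script; the robot and the scene stay as the last script left them, time stands still between calls to the robot, and variables do not carry over. Pictures are saved under pics/ and viewed, and the job is handed in when it is done.

```bash
ls; mkdir -p pics; python3 - <<'E'
from plant import robot
import cv2,numpy as np
s=robot.sense();print({k:np.round(v,3) for k,v in s.items()}, robot.nose_length)
for n in("scene","top"):
    f=robot.grab_frame(n); cv2.imwrite(f"pics/{n}0.png",f["image"][:,:,::-1])
    np.savez(f"{n}0.npz",**f)
    print(n,f["fx"],f["cx"],f["cy"],np.round(f["R"],3).tolist(),np.round(f["t"],3))
E
```

```text
pics
{'t': np.float64(0.0), 'joint_pos': array([-1.229,  0.469, -0.049,  1.534,  0.024,  1.141, -0.082]), 'joint_velocities': array([ 0.001, -0.   ,  0.   ,  0.   ,  0.001, -0.001,  0.001]), 'effort': array([ 0.0000e+00, -5.1033e+01, -4.7000e-02, -2.3771e+01,  1.1000e-02,
        8.0000e-03, -0.0000e+00]), 'tcp_pos': array([0.244, 0.629, 0.213]), 'tcp_rot': array([3.142e+00, 2.000e-03, 1.200e+00]), 'wrist_force': array([-0.429,  0.171, -1.442]), 'torque': array([ 0.019, -0.055, -0.049]), 'opening': np.float64(1.002)} 0.011
scene 359.95913832303665 259.1617112264054 182.72400627696317 [[0.699, 0.715, 0.002], [0.463, -0.451, -0.763], [-0.545, 0.534, -0.646]] [-0.425 -0.215  1.467]
top 474.22727740758575 259.74850318974677 192.96917673883536 [[-0.021, -1.0, 0.006], [-0.991, 0.02, -0.129], [0.129, -0.009, -0.992]] [0.043 0.567 1.592]
```

View pics/scene0.png

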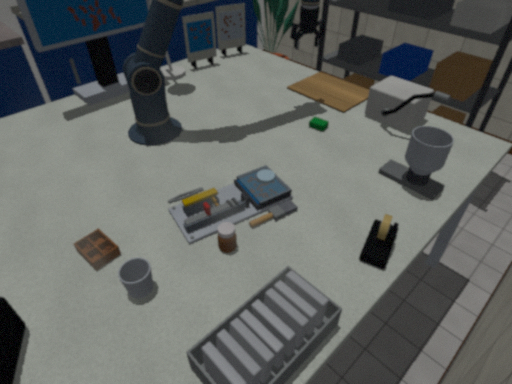

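View pics/top0.png

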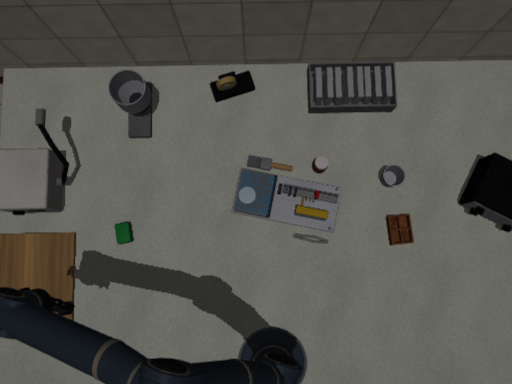

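The top view shows the plate at about (290,205), with the yellow catch at (311,212), the red lug at (317,195), the tray at (255,193) and the jar at (320,163). Next I'll measure the colours.

```bash
cat > h.py <<'E'
import numpy as np,cv2
def ray(f,u,v,z):
    R=f["R"];t=f["t"];c=-R.T@t
    d=R.T@np.array([(u-f["cx"])/f["fx"],(v-f["cy"])/f["fy"],1.0]);return c+d*(z-c[2])/d[2]
def proj(f,X):
    p=f["R"]@np.asarray(X)+f["t"];return np.array([f["fx"]*p[0]/p[2]+f["cx"],f["fy"]*p[1]/p[2]+f["cy"]])
def mask(f,lo,hi):
    return cv2.inRange(cv2.cvtColor(f["image"],cv2.COLOR_RGB2HSV),lo,hi)
def blobs(m,amin=8):
    n,l,st,c=cv2.connectedComponentsWithStats(m)
    return [(st[i],c[i],l==i) for i in range(1,n) if st[i][4]>=amin]
E
python3 - <<'E'
from h import *
for n,box in(("top",(225,145,350,250)),("scene",(155,150,305,260))):
    f=dict(np.load(n+"0.npz"));im=f["image"]
    x0,y0,x1,y1=box
    c=cv2.resize(im[y0:y1,x0:x1],None,fx=5,fy=5,interpolation=cv2.INTER_CUBIC)
    cv2.imwrite(f"pics/{n}_c.png",np.clip(c[:,:,::-1].astype(float)*1.5,0,255))
    for nm,lo,hi,z in(("yellow",(20,150,80),(33,255,255),.06),("red",(0,190,60),(6,255,255),.06),("red2",(172,150,60),(180,255,255),.06),("blue",(95,90,30),(115,255,255),.04)):
        for st,c,l in blobs(mask(f,lo,hi)):
            if x0<c[0]<x1 and y0<c[1]<y1:
                ys,xs=np.where(l); r=cv2.minAreaRect(np.c_[xs,ys].astype(np.float32))
                print(n,nm,st,np.round(c,1),np.round(ray(f,*c,z),3),"rect",np.round(r[0],1),np.round(r[1],1),round(r[2],1),"depthz",)
E
```

```text
top yellow [296 206  32  13 228] [311.6 211.6] [ 0.498 -0.142  0.06 ] rect [311.6 211.5] [32.   7.3] 11.9 depthz
top red [315 191   4   8  23] [316.7 194.2] [ 0.557 -0.161  0.06 ] rect [316.7 194.3] [2.9 7. ] 14.0 depthz
top blue [240 172  36  43 596] [258.8 191.5] [0.573 0.034 0.04 ] rect [255.4 192.5] [32.8 38. ] 11.3 depthz
top blue [237 199   4   9  18] [238.  203.3] [0.533 0.106 0.04 ] rect [238.3 203.2] [2.7 8. ] 14.0 depthz
scene yellow [183 189  33  17 191] [197.1 197.1] [ 0.503 -0.156  0.06 ] rect [199.1 196.8] [ 6.6 33.8] 71.6 depthz
scene blue [237 176  25  29 207] [248.4 188.6] [ 0.565 -0.005  0.04 ] rect [251.7 187.9] [32.6 14.1] 49.4 depthz
scene blue [264 180  21  13 123] [274.5 187. ] [0.617 0.059 0.04 ] rect [273.3 188.4] [12.4 18.5] 57.5 depthz[ WARN:0@0.077] global loadsave.cpp:1063 imwrite_ Unsupported depth image for selected encoder is fallbacked to CV_8U.
```

View pics/top_c.png

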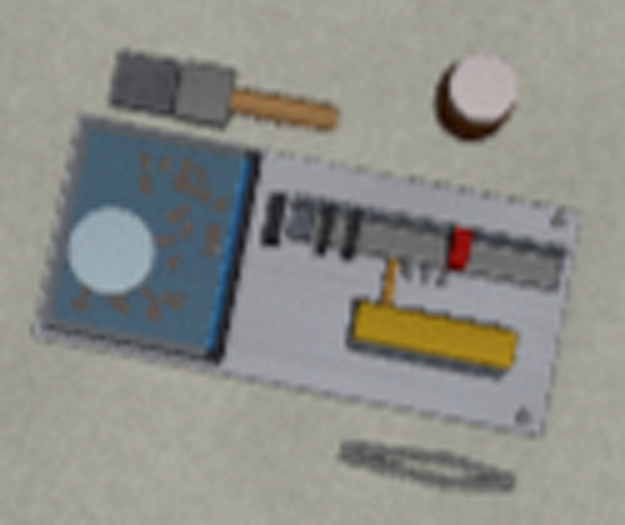

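View pics/scene_c.png

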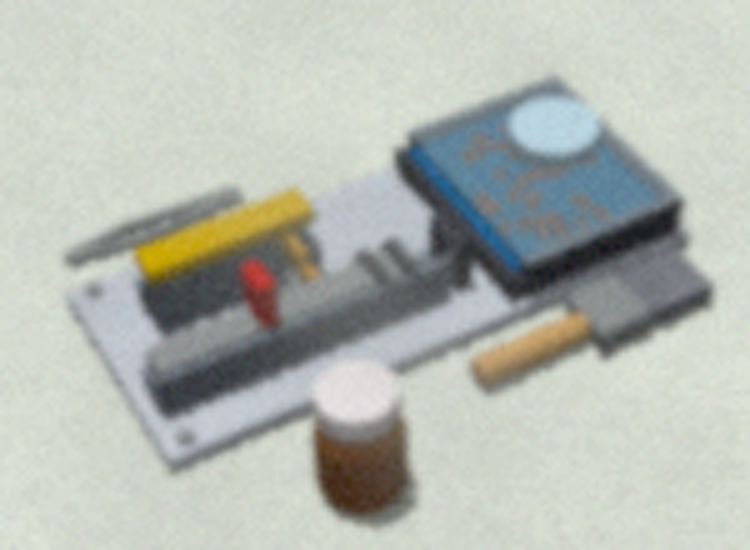

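```bash
python3 - <<'E'
from h import *
F={n:dict(np.load(n+"0.npz")) for n in("top","scene")}
for n,f in F.items():
    print(n,"cam",np.round(-f["R"].T@f["t"],3))
    im=cv2.resize(f["image"],None,fx=4,fy=4,interpolation=cv2.INTER_CUBIC)
    hsv=cv2.cvtColor(im,cv2.COLOR_RGB2HSV)
    for nm,lo,hi,z in(("yellow",(18,140,70),(33,255,255),.06),("red",(0,170,60),(8,255,255),.0575),("red",(170,150,60),(180,255,255),.0575),("lid",(0,0,0),(0,0,0),0)):
        m=cv2.inRange(hsv,lo,hi)
        for st,c,l in blobs(m,100):
            if not(225*4<c[0]<350*4 or n=="scene") : continue
            u,v=(c+.5)/4-.5
            if n=="scene" and not(155<u<235 and 150<v<260):continue
            if n=="top" and not(150<v<240):continue
            ys,xs=np.where(l);p=np.c_[xs,ys].astype(np.float32);r=cv2.minAreaRect(p)
            P=np.array([ray(f,*((q+.5)/4-.5),z) for q in p])
            r2=cv2.minAreaRect((P[:,:2]*1000).astype(np.float32))
            print(n,nm,st,(round(u,1),round(v,1)),"world rect mm",np.round(r2[0],1),np.round(r2[1],1),round(r2[2],1), np.round(P.mean(0)*1000,1))
# plate corners from top crop
f=F["top"]
x0,y0=225,145
for q in((578,210),(540,435),(262,152),(85,118),(40,335)):
    u,v=x0+(q[0]+.5)/5-.5,y0+(q[1]+.5)/5-.5
    print(q,np.round(ray(f,u,v,.012)*1000,1),np.round(ray(f,u,v,.04)*1000,1))
f=F["scene"];x0,y0=155,150
for q in((70,298),(175,468),(555,80)):
    u,v=x0+(q[0]+.5)/5-.5,y0+(q[1]+.5)/5-.5
    print(q,np.round(ray(f,u,v,.012)*1000,1),np.round(ray(f,u,v,.04)*1000,1))
E
```

```text
top cam [0.358 0.046 1.652]
top yellow [1184  789  129   86 4008] (np.float64(311.1), np.float64(211.1)) world rect mm [ 513.2 -145.3] [108.7  56.7] 77.4 [ 499.6 -140.7   60. ]
top red [1260  764   18   31  373] (np.float64(316.7), np.float64(194.2)) world rect mm [ 556.8 -161.9] [11.8 25.4] 74.8 [ 556.9 -162.    57.5]
scene cam [ 1.196 -0.577  0.785]
scene yellow [ 730  756  136   68 3393] (np.float64(197.4), np.float64(197.1)) world rect mm [ 506.6 -149.4] [105.7  32.9] 75.8 [ 503.9 -154.8   60. ]
scene red [819 814  15  15 124] (np.float64(205.9), np.float64(204.8)) world rect mm [ 545.7 -156.5] [ 7.6 17.7] 70.2 [ 545.6 -156.3   57.5]
(578, 210) [ 587.8 -251.1   12. ] [ 583.9 -246.    40. ]
(540, 435) [ 431.5 -218.    12. ] [ 430.2 -213.5   40. ]
(262, 152) [633.4 -31.2  12. ] [628.7 -29.9  40. ]
(85, 118) [660.1  92.4  12. ] [655.   91.6  40. ]
(40, 335) [508.  126.2  12. ] [505.4 124.8  40. ]
(70, 298) [ 440.8 -223.4   12. ] [ 468.2 -236.2   40. ]
(175, 468) [ 595.3 -257.1   12. ] [ 617.  -268.7   40. ]
(555, 80) [493.6 143.7  12. ] [519.  117.6  40. ]
```

```bash
python3 - <<'E'
from h import *
from plant import robot
F={n:dict(np.load(n+"0.npz")) for n in("top","scene")}
for n,f in F.items():
    v,u=np.mgrid[0:384,0:512];Z=f["range_z"]
    C=np.stack([(u-f["cx"])/f["fx"]*Z,(v-f["cy"])/f["fy"]*Z,Z],-1)
    W=(C-f["t"])@f["R"]
    for nm,lo,hi,zr in(("yellow",(18,140,70),(33,255,255),(.052,.068)),("red",(0,170,60),(8,255,255),(.03,.09))):
        m=(mask(f,lo,hi)>0)&(Z>0)&(abs(W[...,0]-.53)<.1)&(abs(W[...,1]+.13)<.12)
        m0=m.copy();m&=(W[...,2]>zr[0])&(W[...,2]<zr[1])
        P=W[m]*1000
        if len(P): 
            r=cv2.minAreaRect(P[:,:2].astype(np.float32))
            print(n,nm,m0.sum(),len(P),np.round(P.mean(0),1),"z pct",np.round(np.percentile(W[m0][:,2]*1000,[5,50,95]),1),np.round(r[0],1),np.round(r[1],1),round(r[2],1))
    b=(abs(W[...,0]-.75)<.03)&(abs(W[...,1]+.1)<.1)&(Z>0); print("bench z",np.median(W[b][:,2]))
for psi in(-.209,2.933):
    for y in(-.05,.01):
        p=np.array([.531,-.1325])+y*np.array([.207,.978])
        for z in(.06,.16):
            print(psi,y,z,np.round(robot.inverse_kinematics([*p,z],[np.pi,0,psi]),2))
E
```

```text
top yellow 252 229 [ 499.2 -141.5   60.4] z pct [50.7 60.4 66.6] [ 505.9 -143.8] [107.   38.9] 78.4
top red 24 24 [ 554.7 -159.9   73.5] z pct [68.1 75.5 78.6] [ 555.7 -159.5] [11.5 21.5] 87.6
bench z 0.0007731907051689441
scene yellow 211 210 [ 502.4 -153.3   58.4] z pct [55.1 58.7 61. ] [ 501.6 -147.5] [102.5  28. ] 76.8
scene red 6 6 [ 559.2 -165.8   72.5] z pct [71.8 72.2 73.6] [ 559.6 -166.3] [ 5.  11.1] 68.3
bench z -0.001102739719601324
-0.209 -0.05 0.06 [-0.45  0.67  1.    2.01 -0.74  0.88  0.75]
-0.209 -0.05 0.16 [-0.45  0.45  0.94  1.93 -0.43  0.98  0.48]
-0.209 0.01 0.06 [-0.4   0.55  0.73  2.01 -0.52  0.78  0.44]
-0.209 0.01 0.16 [-0.46  0.39  0.79  1.93 -0.34  0.95  0.28]
2.933 -0.05 0.06 [-0.51  0.74  1.11  2.01 -0.84  0.94 -2.3 ]
2.933 -0.05 0.16 [-0.55  0.53  1.12  1.93 -0.56  1.03 -2.53]
2.933 0.01 0.06 [-0.62  0.73  1.11  2.02 -0.83  0.94 -2.41]
2.933 0.01 0.16 [-0.66  0.52  1.12  1.94 -0.55  1.03 -2.64]
```

```bash
cat >> h.py <<'E'
PSI=-0.213;O=np.array([.533,-.134])
EX=np.array([np.cos(PSI),np.sin(PSI)]);EY=np.array([-EX[1],EX[0]])
def P(x,y,z): return [*(O+x*EX+y*EY),z]
ATT=[np.pi,0,PSI]
def tl(p): d=np.asarray(p)[:2]-O; return np.round([d@EX*1e3,d@EY*1e3,p[2]*1e3],1)
def show(robot,n):
    for c,box in(("top",(225,145,350,250)),("scene",(155,130,305,250))):
        f=robot.grab_frame(c);x0,y0,x1,y1=box;np.savez(f"{c}_{n}.npz",**f)
        i=cv2.resize(f["image"][y0:y1,x0:x1],None,fx=5,fy=5,interpolation=cv2.INTER_CUBIC)
        cv2.imwrite(f"pics/{c}_{n}.png",np.clip(i[:,:,::-1].astype(float)*1.4,0,255).astype(np.uint8))
E
python3 - <<'E'
from h import *
from plant import robot
robot.goto(P(0,-50,.12) if 0 else P(0,-.050,.12),ATT)
print(robot.sense()["t"]); robot.grip(.535)
s=robot.sense();print(s["t"],tl(s["tcp_pos"]),s["tcp_rot"],s["opening"],s["wrist_force"],robot.nose_length)
show(robot,1)
E
```

```text
3.125
3.6 [ -0. -50. 120.] [-3.14157713e+00 -2.46221267e-06 -2.12953857e-01] 0.5371575581516416 [ 0.16619896  0.89586342 -0.28809001] 0.011
```

View pics/scene_1.png

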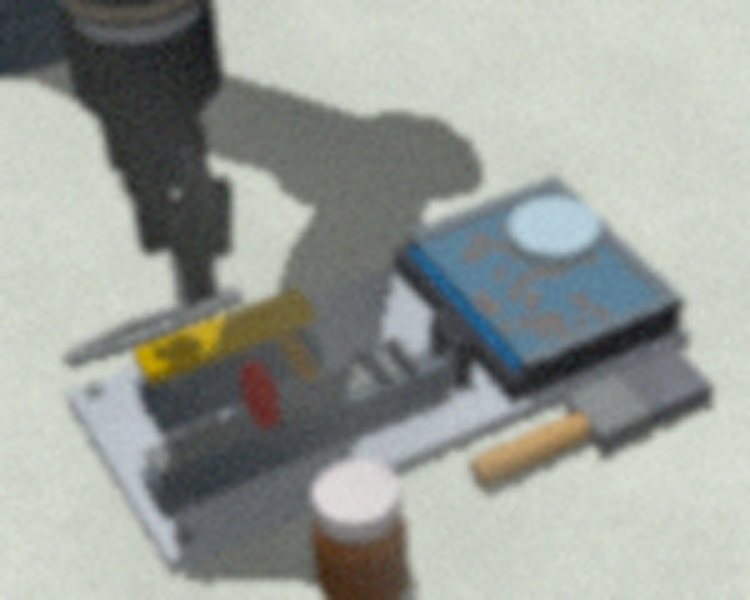

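View pics/top_1.png

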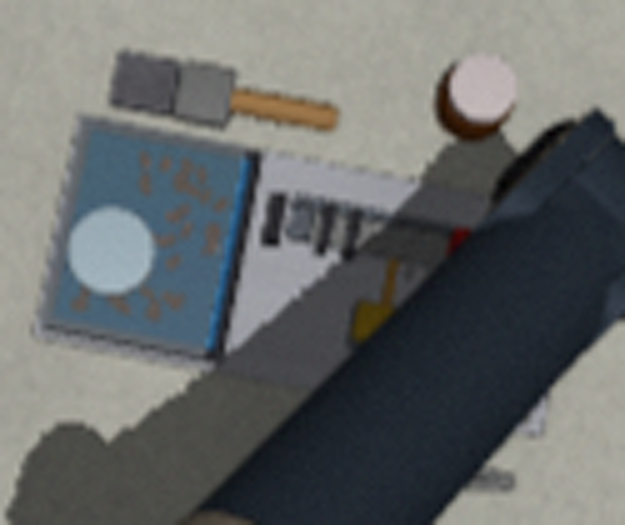

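```bash
python3 - <<'E'
from h import *
f=dict(np.load("scene_1.npz"))
for x in(-.03,.03):
    q=proj(f,P(x,-.05,.109));print(x,q,(q-[155,130])*5)
Z=f["range_z"];v,u=np.mgrid[0:384,0:512]
W=(np.stack([(u-f["cx"])/f["fx"]*Z,(v-f["cy"])/f["fy"]*Z,Z],-1)-f["t"])@f["R"]
m=(Z>0)&(W[...,2]>.085)&(W[...,2]<.2)&(abs(W[...,0]-.53)<.12)&(abs(W[...,1]+.16)<.12)
T=np.array([tl(w) for w in W[m]])
for a in range(85,200,10):
    k=T[(T[:,2]>=a)&(T[:,2]<a+10)]
    if len(k):print(a,len(k),"x",np.percentile(k[:,0],[2,25,50,75,98]).round(),"y",np.percentile(k[:,1],[2,50,98]).round())
E
```

```text
-0.03 [187.25686005 186.18439446] [161.28430026 280.92197232]
0.03 [196.01657215 198.21550199] [205.08286073 341.07750997]
135 18 x [-25. -23. -21.  29.  32.] y [-60. -54. -44.]
145 36 x [-25. -22.  30.  36.  38.] y [-60. -53. -39.]
155 37 x [-26. -21.  30.  37.  39.] y [-60. -54. -39.]
165 26 x [-24. -21.  31.  36.  40.] y [-60. -56. -43.]
175 17 x [-28. -25. -22. -21.  36.] y [-62. -57. -40.]
185 53 x [-51.  26.  50.  54.  57.] y [-62. -58. -38.]
195 22 x [-50.  29.  49.  54.  59.] y [-62. -58. -40.]
```

Depth puts the fingers at x ≈ ±(22..38) and y from -60 to -39 in the tray frame, over the bar and behind the lug. I'm now descending until contact.

```bash
python3 - <<'E'
from h import *
from plant import robot
robot.move_straight(P(0,-.05,.085),vel=.1)
s=robot.sense();print(s["t"],tl(s["tcp_pos"]),s["wrist_force"])
h=robot.move_straight(P(0,-.05,.045),vel=.03,contact_N=2.0)
s=robot.sense();print(h,s["t"],tl(s["tcp_pos"]),s["wrist_force"],s["torque"])
E
```

```text
4.2 [ -0.2 -50.2  84.7] [ 0.01174882  0.28611145 -0.11549404]
False 5.6833 [  0.1 -50.   45.2] [-0.60667246  0.32561596 -0.31745006] [-0.02895739  0.04807067  0.03038569]
```

```bash
python3 - <<'E'
from h import *
from plant import robot
show(robot,2)
f=dict(np.load("scene_2.npz"))
for x in(-.03,.03):
    q=proj(f,P(x,-.05,.034));print(x,q,(q-[155,130])*5)
E
```

```text
-0.03 [190.43547729 205.07028268] [177.17738643 375.35141341]
0.03 [198.90608847 217.24329838] [219.53044233 436.21649191]
```

View pics/scene_2.png

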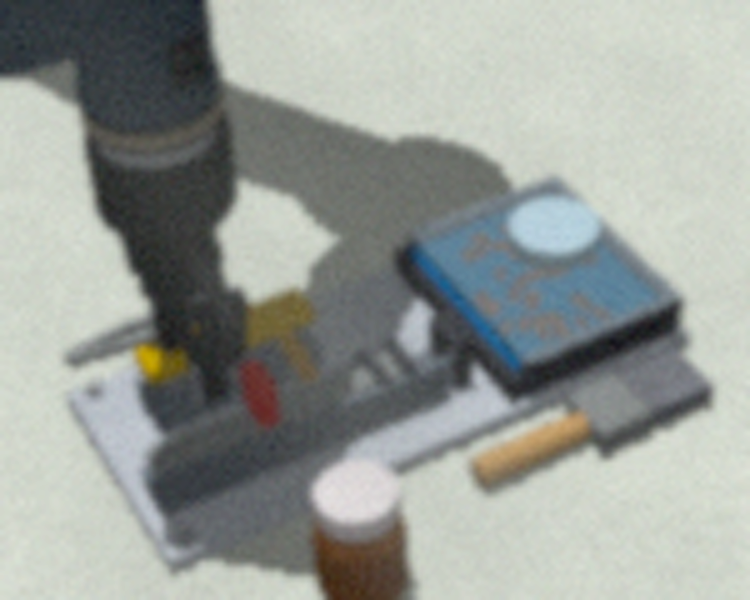

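The bolt-side fingertip shows at crop (215,400), about 28 mm higher than nose_length predicts. The tips seem to be just above the bar, so I'll keep descending under contact guard.

```bash
python3 - <<'E'
from h import *
from plant import robot
h=robot.move_straight(P(0,-.05,.028),vel=.02,contact_N=2.0)
s=robot.sense();print(h,s["t"],tl(s["tcp_pos"]),s["wrist_force"],s["torque"],s["opening"])
E
```

```text
True 6.225 [  0.2 -50.   39.4] [ 1.58562295 -0.98270318  3.50057124] [ 0.00528266 -0.05151362 -0.01739491] 0.5340865588729798
```

```bash
python3 - <<'E'
from h import *
from plant import robot
show(robot,3)
for k in range(2):
    s=robot.sense();print(s["t"],tl(s["tcp_pos"]),s["wrist_force"],s["torque"])
f=dict(np.load("scene_3.npz"))
Z=f["range_z"];v,u=np.mgrid[0:384,0:512]
W=(np.stack([(u-f["cx"])/f["fx"]*Z,(v-f["cy"])/f["fy"]*Z,Z],-1)-f["t"])@f["R"]
m=(Z>0)&(W[...,2]>.03)&(W[...,2]<.12)&(abs(W[...,0]-.53)<.12)&(abs(W[...,1]+.16)<.12)
g=(f["image"].max(-1)<75)&m
T=np.array([tl(w) for w in W[g]])
for a in range(30,120,8):
    k=T[(T[:,2]>=a)&(T[:,2]<a+8)&(abs(T[:,1]+50)<14)]
    if len(k):print(a,len(k),"x",np.percentile(k[:,0],[2,25,50,75,98]).round(),"y",np.percentile(k[:,1],[2,50,98]).round())
E
```

```text
6.325 [  0.2 -50.   39.6] [0.96371099 0.49131632 3.79017124] [-0.00022182 -0.01859093 -0.00571713]
6.325 [  0.2 -50.   39.6] [0.96371099 0.49131632 3.79017124] [-0.00022182 -0.01859093 -0.00571713]
30 40 x [-32. -23.  29.  49.  50.] y [-63. -52. -37.]
38 73 x [-4. 27. 34. 41. 49.] y [-63. -51. -37.]
46 8 x [-19. -18. -17. -17. -15.] y [-61. -53. -49.]
54 15 x [-34. -22. -20. -16.  31.] y [-59. -54. -42.]
62 22 x [-28. -22.   5.  33.  37.] y [-60. -56. -45.]
70 26 x [-25. -20.  30.  36.  40.] y [-60. -53. -39.]
78 25 x [-24. -20.  35.  37.  40.] y [-61. -55. -44.]
86 14 x [-23. -22.   4.  32.  39.] y [-61. -57. -43.]
94 5 x [-27. -24. -22. -20.  27.] y [-61. -57. -56.]
102 23 x [-27.   3.  35.  55.  56.] y [-62. -58. -39.]
110 40 x [-46.  31.  51.  56.  57.] y [-62. -57. -38.]
```

View pics/scene_3.png

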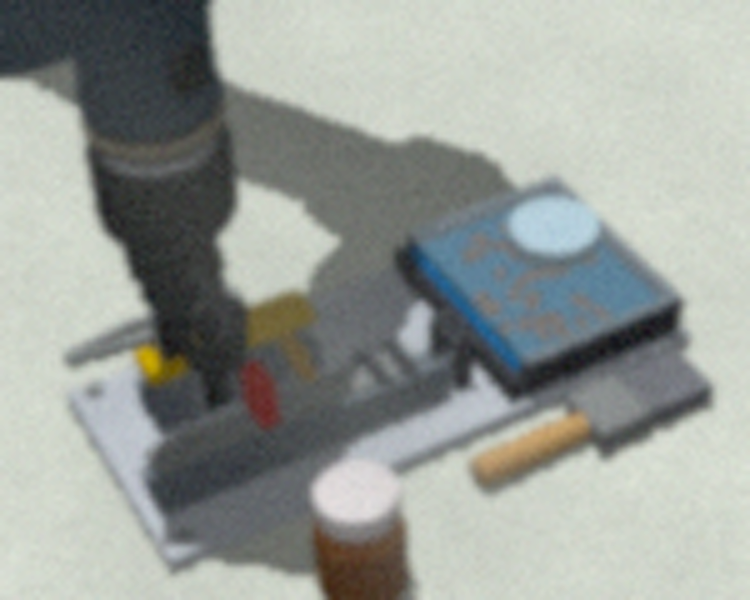

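View pics/top_3.png

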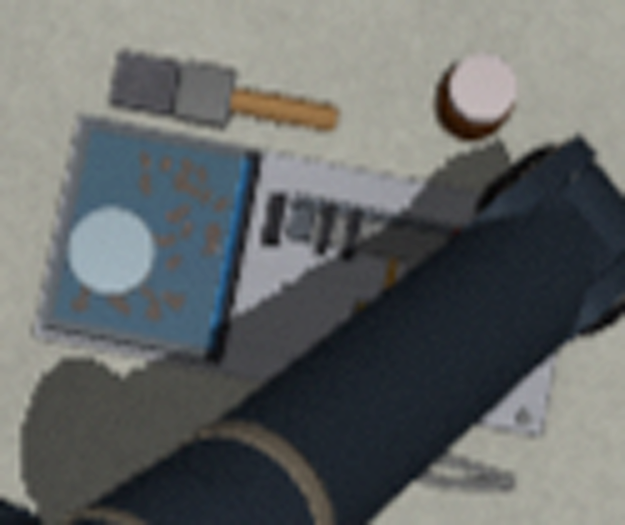

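Depth puts the fingertips at z ≈ 0.058–0.06, and the 3.8 N matches the spring's starting force. I'll press on and watch the stiffness.

```bash
python3 - <<'E'
from h import *
from plant import robot
for z in(.0355,.0315,.0295):
    h=robot.move_straight(P(0,-.05,z),vel=.03,contact_N=7)
    s=robot.sense();print(h,s["t"],tl(s["tcp_pos"]),s["wrist_force"].round(2),s["torque"].round(3))
    if h: break
E
```

```text
False 6.6 [  0.2 -50.   35.6] [-0.08 -0.15  4.02] [ 0.047  0.093 -0.042]
False 6.8833 [  0.2 -50.1  31.8] [-0.33  0.37  6.53] [ 0.106  0.214 -0.028]
False 7.1333 [  0.2 -50.1  30. ] [-0.48  0.57  8.33] [ 0.14   0.308 -0.026]
```

The slope is about 0.55 N/mm and 8.3 N matches roughly 10 mm of catch travel. The moment also points to the catch side. Next I push the lug.

```bash
python3 - <<'E'
from h import *
from plant import robot
for y in(-.035,-.02,-.005):
    h=robot.move_straight(P(0,y,.0295),vel=.04,contact_N=12)
    s=robot.sense();print(h,round(s["t"],2),tl(s["tcp_pos"]),s["wrist_force"].round(2),s["torque"].round(3))
    if h: break
show(robot,4)
E
```

```text
False 7.66 [  0.8 -38.   30.5] [-1.11 -4.58  6.71] [-0.958  0.465  0.136]
False 8.18 [  0.9 -23.3  30.6] [-2.66 -4.48  7.57] [-1.057  0.496  0.121]
False 8.71 [ 0.9 -8.3 30.5] [-1.91 -5.83  8.14] [-1.13   0.426  0.096]
```

View pics/scene_4.png

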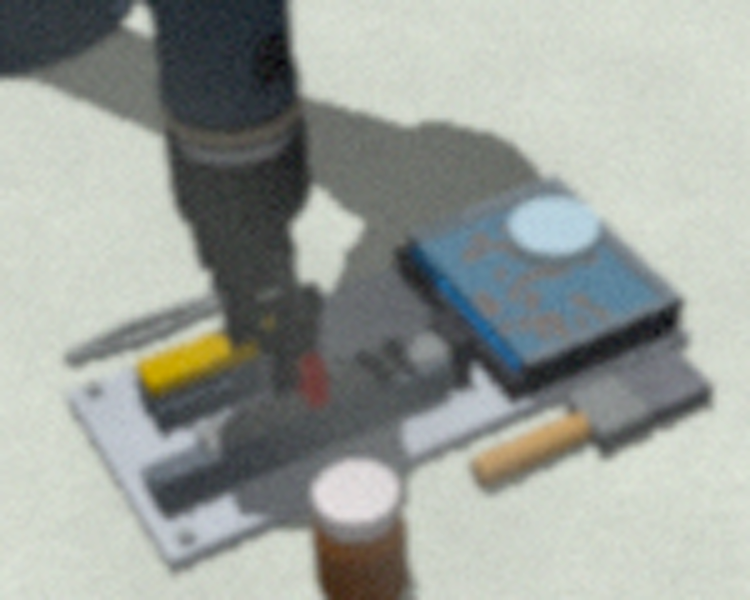

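The lug is moving, with red at crop (315,378), and the catch is still pressed to about 9 mm. Now I push to the stop.

```bash
python3 - <<'E'
from h import *
from plant import robot
y=.0
h=robot.move_straight(P(0,.003,.029),vel=.03,contact_N=10)
s=robot.sense();print(h,round(s["t"],2),tl(s["tcp_pos"]),s["wrist_force"].round(2))
if not h:
    h=robot.move_straight(P(0,.027,.029),vel=.02,contact_N=8)
s=robot.sense();print(h,round(s["t"],2),tl(s["tcp_pos"]),s["wrist_force"].round(2),s["torque"].round(3))
show(robot,5)
E
```

```text
False 9.22 [ 1.  -0.6 30.1] [-0.15 -5.94  8.24]
True 9.84 [ 1.1  5.2 30.5] [-0.9  -0.59  6.62] [ 0.072  0.337 -0.077]
```

View pics/scene_5.png

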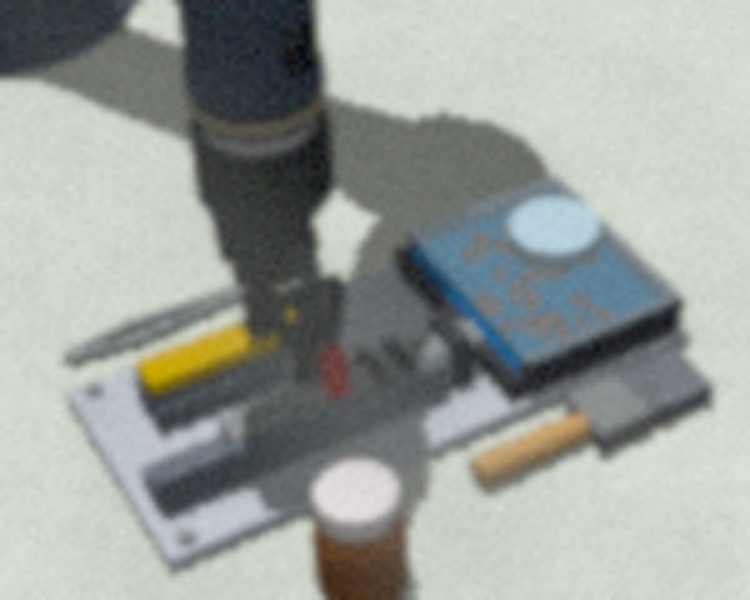

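```bash
python3 - <<'E'
from h import *
from plant import robot
h=robot.move_straight(P(0,.025,.029),vel=.025,contact_N=22)
s=robot.sense();print(h,round(s["t"],2),tl(s["tcp_pos"]),s["wrist_force"].round(2),s["torque"].round(3))
show(robot,6)
for n in("0","_1","_4","_5","_6"):
  for cam in("scene","top"):
    f=dict(np.load(f"{cam}{n}.npz"));hsv=cv2.cvtColor(cv2.resize(f["image"],None,fx=4,fy=4,interpolation=cv2.INTER_CUBIC),cv2.COLOR_RGB2HSV)
    m=cv2.inRange(hsv,(0,120,30),(10,255,255))|cv2.inRange(hsv,(170,120,30),(180,255,255))
    for st,c,l in blobs(m,80):
        u,v=(c+.5)/4-.5
        w=ray(f,u,v,.06)
        if abs(tl(w)[0]-35)<25 and abs(tl(w)[1])<50: print(n,cam,st,(round(u,1),round(v,1)),tl(w))
E
```

```text
True 10.43 [ 1.2  4.9 31. ] [ 0.37 -0.84  5.2 ] [-0.068  0.282 -0.153]
0 scene [813 809  26  49 789] (np.float64(206.3), np.float64(207.2)) [ 29.3 -23.2  60. ]
0 top [1258  762   21   34  534] (np.float64(316.5), np.float64(194.3)) [ 28.7 -21.5  60. ]
_1 scene [815 813  26  47 745] (np.float64(206.4), np.float64(208.5)) [ 34.3 -25.3  60. ]
_1 top [1258  763   18   19  167] (np.float64(316.1), np.float64(192.1)) [ 35.7 -18.9  60. ]
```

View pics/scene_6.png

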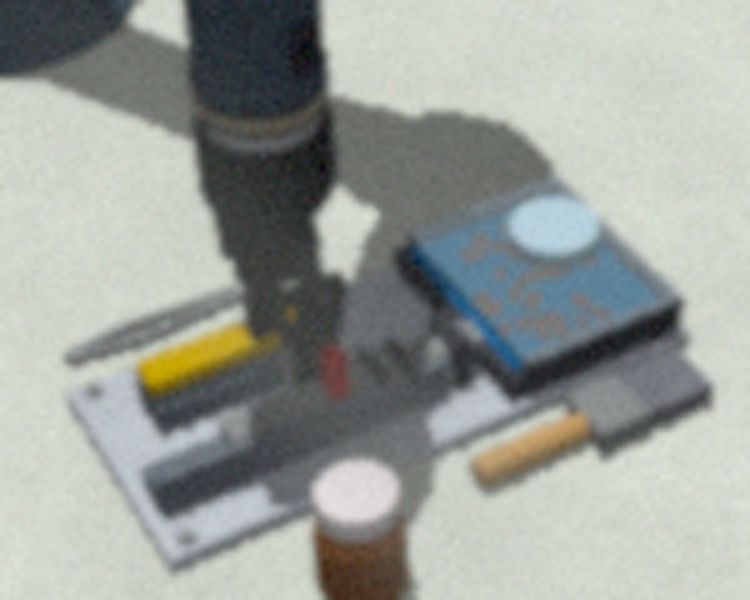

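```bash
python3 - <<'E'
from h import *
for n in("_1","_4","_5","_6"):
  for cam in("scene","top"):
    f=dict(np.load(f"{cam}{n}.npz"));im=cv2.resize(f["image"],None,fx=4,fy=4,interpolation=cv2.INTER_CUBIC).astype(int)
    m=((im[...,0]>1.5*im[...,1])&(im[...,0]>1.5*im[...,2])&(im[...,0]>45)).astype(np.uint8)*255
    m=cv2.morphologyEx(m,cv2.MORPH_OPEN,np.ones((3,3)))
    for st,c,l in blobs(m,80):
        u,v=(c+.5)/4-.5
        w=ray(f,u,v,.06)
        if abs(tl(w)[0]-35)<25 and abs(tl(w)[1])<60: print(n,cam,st,(round(u,1),round(v,1)),tl(w))
E
```

```text
_1 scene [ 813  811   30   51 1019] (np.float64(206.5), np.float64(208.5)) [ 34.3 -25.   60. ]
_4 scene [862 806  18  37 454] (np.float64(217.3), np.float64(205.7)) [40.5  6.3 60. ]
_5 scene [879 799  17  37 425] (np.float64(221.5), np.float64(203.8)) [40.  20.4 60. ]
_6 scene [879 799  17  36 428] (np.float64(221.6), np.float64(203.5)) [38.7 21.2 60. ]
```

The bolt stopped hard at y ≈ 5.1 twice, under pushes of 8 N and 22 N, with the catch held down about 8.5 mm throughout. The lug has travelled about 45 mm, which is consistent with home. Now I release straight up and look.

```bash
python3 - <<'E'
from h import *
from plant import robot
p=robot.sense()["tcp_pos"]
robot.move_straight([p[0],p[1],.06],vel=.05)
s=robot.sense();print(round(s["t"],2),tl(s["tcp_pos"]),s["wrist_force"].round(2))
robot.move_straight([p[0],p[1],.13],vel=.15)
robot.move_straight([p[0]-.05,p[1]-.28,.2],vel=.25)
s=robot.sense();print(round(s["t"],2),tl(s["tcp_pos"]),s["wrist_force"].round(2))
show(robot,7)
for cam in("scene","top"):
    f=dict(np.load(f"{cam}_7.npz"))
    im=cv2.resize(f["image"],None,fx=4,fy=4,interpolation=cv2.INTER_CUBIC).astype(int)
    Z=f["range_z"];v,u=np.mgrid[0:384,0:512]
    W=(np.stack([(u-f["cx"])/f["fx"]*Z,(v-f["cy"])/f["fy"]*Z,Z],-1)-f["t"])@f["R"]
    m=((im[...,0]>1.5*im[...,1])&(im[...,0]>1.5*im[...,2])&(im[...,0]>45)).astype(np.uint8)*255
    for st,c,l in blobs(m,80):
        uu,vv=(c+.5)/4-.5;w=ray(f,uu,vv,.06)
        if abs(tl(w)[0]-35)<25 and abs(tl(w)[1])<60: print(cam,"red",(round(uu,1),round(vv,1)),tl(w))
    y=(mask(f,(18,140,50),(33,255,255))>0)&(Z>0)&(abs(W[...,0]-.5)<.06)&(abs(W[...,1]+.14)<.08)
    print(cam,"yellow z",y.sum(),np.percentile(W[y][:,2]*1e3,[10,50,90]).round(1) if y.any() else 0)
E
```

```text
11.27 [ 0.9  5.2 59.8] [-0.12  0.77 -0.61]
13.21 [  11.6 -277.9  199.2] [-0.25 -0.83 -0.54]
scene red (np.float64(220.3), np.float64(201.6)) [29.7 21.8 60. ]
scene yellow z 227 [54.8 58.5 60.7]
top red (np.float64(303.4), np.float64(191.9)) [28.2 23.7 60. ]
top yellow z 243 [52.9 59.5 65.3]
```

View pics/scene_7.png

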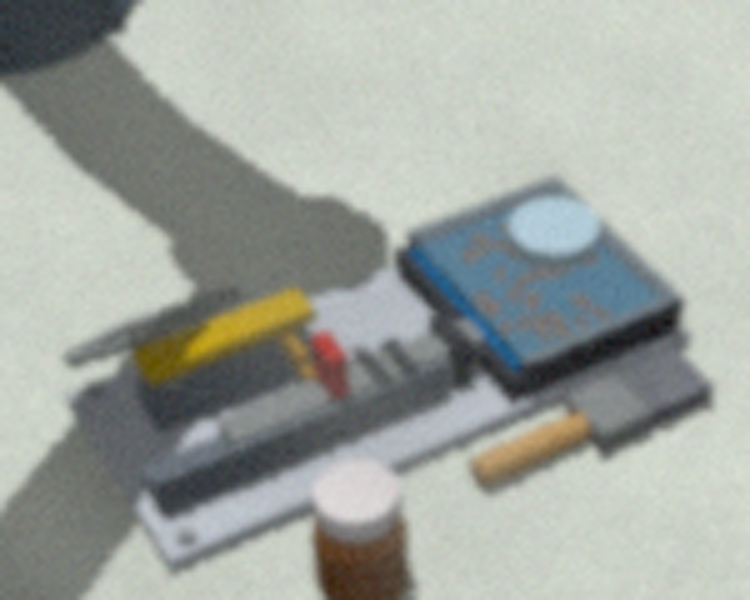

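View pics/top_7.png

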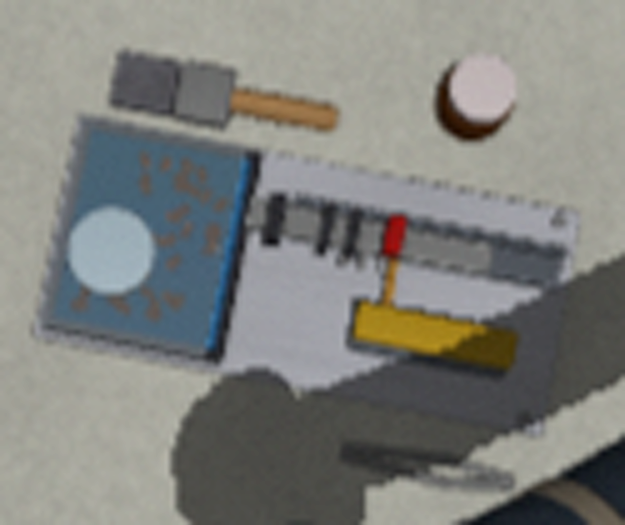

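Lug travel measures 45 mm in both views, and the catch top is back at about 59 mm. As one last check, I'll measure the lug-to-keeper distance, which should be 81 mm when home, and confirm the bystanders haven't moved.

```bash
python3 - <<'E'
from h import *
f=dict(np.load("top_7.npz"));g=dict(np.load("top0.npz"))
c=lambda q,z:tl(ray(f,225+(q[0]+.5)/5-.5,145+(q[1]+.5)/5-.5,z))
K=c((273,220),.049);L=c((397,232),.074);print(K,L,K-L)
print("staple1",c((323,228),.047),"staple2",c((352,232),.047),"expect mids 48..74")
d=np.abs(f["image"].astype(int)-g["image"]).max(-1)
for nm,(x0,y0,x1,y1) in dict(dish=(237,184,258,205),brush=(246,153,294,172),jar=(312,154,330,174),tweez=(292,231,330,245),cup=(378,163,406,190),box=(384,210,415,246),counter=(112,218,136,246)).items():
    print(nm,np.median(d[y0:y1,x0:x1]),np.percentile(d[y0:y1,x0:x1],95))
E
```

```text
[ 25.2 106.   49. ] [29.5 23.2 74. ] [ -4.3  82.8 -25. ]
staple1 [26.6 71.4 47. ] staple2 [27.7 51.4 47. ] expect mids 48..74
dish 12.0 15.0
brush 11.0 14.0
jar 12.0 15.0
tweez 29.0 54.0
cup 11.0 53.0
box 38.0 87.0
counter 10.0 14.0
```

```bash
python3 - <<'E'
from plant import robot
s=robot.sense();print(s["t"],s["wrist_force"].round(2));robot.close_job()
E
```

```text
13.3083 [ 0.81 -0.66  0.44]
the job is handed in; nothing more can be done
```

The cover appears to be locked: the bolt is home through the keeper and the catch has sprung back up. I handed the job in at 13.3 s.

I set the fingers about 60 mm apart, one over the catch and one behind the lug. I pressed the catch down about 9–10 mm (8 N) and slid along it while pushing the lug. I then lifted straight off both and moved the arm clear.

**Checks that passed**
- **End stop:** the bolt stopped at the same place twice, under guarded pushes of 8 N and 22 N. The catch was held down at least about 8.5 mm throughout.
- **Lug travel:** 45 mm in both views. The lug-to-keeper distance is 82.8 mm against a nominal 81 mm, so the bolt is within about 2 mm of its nominal home position.
- **Catch:** its top is back at about 59 mm, the same as at the start.
- **Loose things:** the dish, jar, brush and green counter are unchanged in the images.

**Disagreements and gaps**
- The two cameras differed by about 6–10 mm in placing the lock, so I used an average.
- The fingertips touched about 30 mm lower in TCP height than `nose_length` predicted, so I set the height from contact force and depth instead.
- The tweezers and sample box could not be compared by image difference. The tweezers were in the arm's shadow, and for the box I put the change down to the arm or its shadow, without checking. The tweezers look in place in the picture; nothing went near the box, though the arm ended above it. The cup was clear except for changes at the edge of its window, and nothing went near it.
- I did not test the lock by pushing the bolt back.

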